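# Dial a three-figure preset on sprung thumbwheels and enter it

## Task

On the grey preset unit, roll the three thumbwheels so that their top faces show two, five and three dots from left to right, each centred on its index fins, pressing them gently because more than about 11 N damages a wheel. Only when all three are set, press the round button beside them fully down and let it come up again, leaving the wheels set and the other things on the bench undisturbed.

Things in the scene. Friction and masses are not known exactly. Their poses are not given: they have to be found in the camera images.
- preset_unit: Grey case screwed to the bench, fixed; 120 mm deep (its x, away from the robot at yaw 0), 260 wide (its y, to the left), 72 high; origin at the centre of its underside. In its top three black thumbwheels stand in a row along y, and a grey push button to the right of them. Black index fins (7 mm high) left and right of each wheel mark the line of its top. All else on top is under 4 mm high.
- wheel_left_axle (a point): Nominal centre of the left thumbwheel, a point of the case (x 0, y 95, z 60 mm in its frame). Wheel 68 mm in diameter, 28 wide, axle along the case's y: its top is nominally 94 mm above the bench, 22 above the case. The real wheel sits up to 6 mm higher or lower than this point, differently for each wheel and unmeasured: feel for it.
- wheel_middle_axle (a point): Nominal centre of the middle thumbwheel, a point of the case (x 0, y 35, z 60 mm in its frame). Wheel 68 mm in diameter, 28 wide, axle along the case's y: its top is nominally 94 mm above the bench, 22 above the case. The real wheel sits up to 6 mm higher or lower than this point, differently for each wheel and unmeasured: feel for it.
- wheel_right_axle (a point): Nominal centre of the right thumbwheel, a point of the case (x 0, y -25, z 60 mm in its frame). Wheel 68 mm in diameter, 28 wide, axle along the case's y: its top is nominally 94 mm above the bench, 22 above the case. The real wheel sits up to 6 mm higher or lower than this point, differently for each wheel and unmeasured: feel for it.
- wheel_left (a joint): Turn of the left thumbwheel, rad. Six faces with 1 to 6 white dots, as on dice, 60 degrees apart; the face with n dots is at the top at (n - 1) x 1.0472. Grows as the wheel's top moves along the case's +x (away from the robot). Stops at -0.5 and 5.74. The rim is practically smooth; the wheel has no detents and stays where it is left. About 1.8 N along the rim turns it.
- wheel_middle (a joint): Turn of the middle thumbwheel, rad. Six faces with 1 to 6 white dots, as on dice, 60 degrees apart; the face with n dots is at the top at (n - 1) x 1.0472. Grows as the wheel's top moves along the case's +x (away from the robot). Stops at -0.5 and 5.74. Each wheel's axle is sprung: it gives 1 mm straight down per 2.5 N of press, from the first touch on, 10 mm at most, and springs back.
- wheel_right (a joint): Turn of the right thumbwheel, rad. Six faces with 1 to 6 white dots, as on dice, 60 degrees apart; the face with n dots is at the top at (n - 1) x 1.0472. Grows as the wheel's top moves along the case's +x (away from the robot). Stops at -0.5 and 5.74. Friction of a fingertip on a rim is at least half the press. A press of 4.5 to 6 N turns any wheel well; over 11 N damages it.
- enter_button (a joint): Travel of the push button, m: 0 up, 0.006 fully down. It needs 1.5 N to start and 5 N fully down and springs back by itself. A press counts from 0.0045.
- enter_button_top (a point): Centre of the top face of the push button, 28 mm in diameter, on the case at y -95 mm, 90 mm above the bench; it moves straight down. Its black collar (44 mm in diameter) ends 6 mm below the unpressed top.
- puck: Bystander: beige resin cylinder, 30 mm in diameter, 20 mm high, standing behind the case; origin at the centre of its underside. To be left alone.
- tape: Bystander: roll of yellowish tape lying flat to the left of the case, 70 mm in diameter, 18 mm high; origin at the centre of its underside. To be left alone.
- carton_blue: Bystander: small blue carton, 70 x 52 x 89 mm, standing behind the case; origin at the centre of its underside. To be left alone.

How it is judged:
By the outcome, as a careful person would: the job done as asked, in the order asked, and still so for the second after the job is handed in, with the robot touching nothing.
It also fails if it takes over 69 s, if anything falls off the work surface, if the arm or the gripper's body presses on something with over 40 N, if the wrist force passes 120 N, or if a joint passes its speed limit or range.

## Robot

A 6-joint arm with a two-finger parallel gripper is mounted at the origin on a cart in front of the work surface, level with it; the furniture and walls round the work are solid. World frame = base frame: x ahead of the robot, y to its left, z up, the work surface at z = 0. Lengths are in m, angles in rad, forces in N, time in s.
With the tool pointing down it reaches from about 0.375 to 0.9 m from the base axis. Payload 3.1 kg.
Tool frame: the origin (TCP) lies at the very end of the fingers, on their centre line; the grasp point (between the pads) lies 19 mm behind it; z points along the fingers, y is the line along which they close (so a half turn about z gives the same grasp; the last joint's range is limited). The gripper opens to 87 mm and grips with 3 to 60 N. Pads are 19 mm wide; open, the fingers measure 117 mm over their backs; the gripper's body (75 mm by 190 mm) begins 51 mm behind the grasp point.
Start: joints at [1.034, 0.527, 1.433, -0, 1.181, -0.178], TCP at [0.219, 0.585, 0.223] pointing down, gripper open.
Joint ranges: [-3.08, 3.08], [-0.75, 2.2], [0.22, 2.44], [-1.43, 4.57], [0, 2.65], [-2.85, 2.85]. Speed limits (rad/s): [2.79, 2.79, 3.14, 3.14, 3.14, 3.14].

## Interface

Orientations are given as a unit quaternion [x, y, z, w].
In Python, from rig import robot gives the robot as it stands. The module is installed in compiled form; this text tells all that it offers.
- The arm moves only by the tool servo_tool, never from a script. Its argument "rows" is one flat list of numbers, 5 for each row, row after row: the closure, from -1 (fully open) to 1 (shut), so that 0 is half open, then the shift along the tool's x, y, z in m, then the turn about the tool's z in degrees. A call has 1 to 5 rows; each row shifts and turns the commanded pose from where the row before left it, along the tool's axes as they then stand; what a row does not reach is not made up. A row lasts 1/12 s, in which the tool goes at most 41.7 mm and 7.16 degrees, less where a joint would pass 70% of its speed; a pose out of reach is approached as far as the arm can. A call with a gripper value outside its range is refused whole. The fingers move at their own pace and stop on an object; "newtons" is the grip in N (left out, the last holds). Time passes only in rows, so rows that do not move let the fingers close. It gives the time, the measured TCP pose, the force, the opening and the grip force at its end, in the units of the state.
- robot.get_obs(): the state, without advancing time (a new reading comes with each control period).
- robot.camera(name): name is "scene" or "top" or "wrist"; returns a dict with "pixels" (384x512x3 uint8, red, green, blue), "intrinsics" (3x3 intrinsics, pixels), "dist" ([k1, k2, p1, p2, k3] as OpenCV has them; the pictures are not rectified), "rvec" (rotation vector, rad) and "tvec" (3), from world to camera coordinates, as OpenCV has them; the wrist camera has in their place "mount" (4x4, takes a point from camera to tool coordinates, whose origin is the TCP and whose axes are the flange's). Camera axes: x right, y down, z forward; pixel columns grow to the right and rows downward; lengths in m; the calibration is good to about 2 mm. A picture is of the moment at which its call begins: read the wrist's pose just before it. There is no depth.
- robot.hand_in(): hands the job in; it is judged then, once.
Trained networks look in a picture, given as the dict that the camera call returned (one of the last four; its "shot" number tells which), for a name from the list of things; names that differ only in an ending like _2 or _b are one class to them, and where a whole thing is asked for, a point or a joint stands for the part that bears it (a point fixed in the world has none). Each returns a list of dicts, best first, with "score" (0 to 1); they miss things now and then, are a little off and sometimes report something else, mostly with a low value. They report only what shows in the picture. A call takes as long as a camera call.
- robot.spot_in(picture, query): "at" ([x, y, z] in m, in world coordinates, good to about 4 mm: the middle of the surface that is visible of it).
- robot.outline_of(picture, query): "region" (384x512 bool, what is visible of it).
- robot.place_of(picture, query): "at" ([x, y, z] in m, in world coordinates, good to about 4 mm: a listed point, or the origin of a listed thing).
The state is a dict: "time": time; "q": joint angles; "joint_velocities": joint speeds; "joint_torque": joint torques, N m; "position": TCP position; "tool_rot": TCP orientation; "ft_force": force on the tool from outside, world axes, zero at the start; "moment": the same for the moment, N m; "grip_width": finger opening in m; "grip_force": force on a finger pad.
Only numpy, scipy, OpenCV 4.12 (cv2) and the standard library are available. Lean on these libraries where they do the work, as an engineer would, in place of code of your own. Each camera call takes 0.05 s, during which the arm holds its last target. There are 200 camera calls.

## Working session

There is one attempt and no reset: what is moved stays moved. The work goes in short steps, Python scripts to look and compute and a tool call to move; the robot and the scene stay as the last step left them, time stands still between calls to the robot, and variables do not carry over. Pictures are saved under pics/ and viewed, at most 10 in all, crops included, and the job is handed in when it is done.

Besides the shell and the picture viewer there is one more tool, called after ">>>" by a JSON object that holds its "fn" and its "kwargs", one argument or row to a line. servo_tool: Moves the arm, as the interface text tells. Its arguments: {"type":"object","properties":{"rows":{"type":"array","items":{"type":"number"}},"newtons":{"type":"number"}},"required":["rows"]}

```bash
mkdir -p pics
cat > h.py <<'E'
from rig import robot
import numpy as np, cv2
from scipy.spatial.transform import Rotation as R
def save(p,n): cv2.imwrite('pics/'+n,cv2.cvtColor(p['pixels'],cv2.COLOR_RGB2BGR))
E
python3 - <<'E'
from h import *
o=robot.get_obs(); print({k:np.round(v,3) for k,v in o.items()})
a=[]
for n in ['scene','top']:
    p=robot.camera(n); save(p,n+'0.png')
    for q in ['preset_unit','wheel_left_axle','wheel_middle_axle','wheel_right_axle','enter_button_top','puck','tape','carton_blue']:
        print(n,q,[(np.round(d['at'],3),round(d['score'],2)) for d in robot.place_of(p,q)[:2]])
i=cv2.hconcat([cv2.imread('pics/scene0.png'),cv2.imread('pics/top0.png')])
cv2.imwrite('pics/both0.png',cv2.resize(i,(800,300)))
E
```

```text
{'time': np.float64(0.0), 'q': array([ 1.035,  0.528,  1.434, -0.   ,  1.181, -0.178]), 'joint_velocities': array([ 0.001, -0.001,  0.001,  0.   ,  0.001, -0.001]), 'joint_torque': array([ 1.0000e-03, -4.4003e+01, -1.7659e+01,  6.3000e-02,  5.8000e-02,
       -0.0000e+00]), 'position': array([0.218, 0.585, 0.222]), 'tool_rot': array([ 0.178,  0.984, -0.001, -0.   ]), 'ft_force': array([-0.342, -0.334, -0.305]), 'moment': array([-0.007,  0.003, -0.019]), 'grip_force': np.float64(0.0), 'grip_width': np.float64(0.087)}
scene preset_unit [(array([ 0.551, -0.098, -0.002]), 0.8)]
scene wheel_left_axle [(array([ 0.551, -0.004,  0.061]), 0.86)]
scene wheel_middle_axle [(array([ 0.551, -0.064,  0.063]), 0.79)]
scene wheel_right_axle [(array([ 0.548, -0.125,  0.059]), 0.72)]
scene enter_button_top [(array([ 0.556, -0.193,  0.091]), 0.49)]
scene puck [(array([ 0.741, -0.111, -0.   ]), 0.46)]
scene tape []
scene carton_blue [(array([ 0.797, -0.015,  0.002]), 0.77)]
top preset_unit [(array([ 0.554, -0.101, -0.002]), 0.69)]
top wheel_left_axle [(array([ 0.544, -0.002,  0.06 ]), 0.59), (array([ 0.553, -0.194,  0.099]), 0.4)]
top wheel_middle_axle [(array([ 0.55 , -0.063,  0.058]), 0.61)]
top wheel_right_axle [(array([ 0.553, -0.126,  0.059]), 0.94)]
top enter_button_top []
top puck [(array([ 0.546, -0.   ,  0.062]), 0.62), (array([ 0.743, -0.113, -0.002]), 0.61)]
top tape [(array([0.408, 0.214, 0.   ]), 0.57)]
top carton_blue [(array([ 0.794, -0.013,  0.005]), 0.83)]
```

View pics/both0.png

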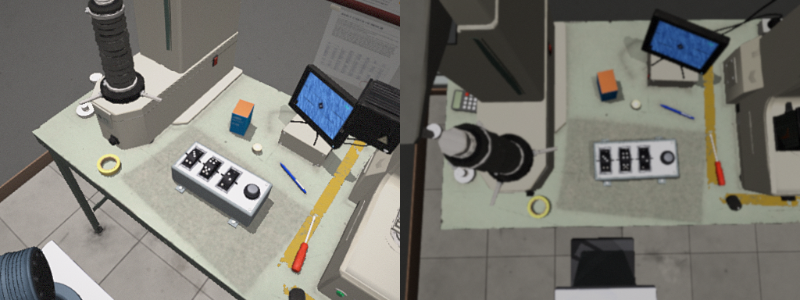

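Run:
```python
from h import *
i=cv2.imread('pics/top0.png'); s=cv2.imread('pics/scene0.png')
c=cv2.resize(i[170:245,235:370],(540,300),interpolation=cv2.INTER_CUBIC)
d=cv2.resize(s[170:300,210:360],(260,225),interpolation=cv2.INTER_CUBIC)
o=np.zeros((600,800,3),np.uint8); o[:300,:540]=c; o[:225,540:]=d; o[300:600,:400]=cv2.resize(i,(400,300)); o[300:,400:]=cv2.resize(s,(400,300))
cv2.imwrite('pics/c1.png',o)
p=robot.camera('wrist'); save(p,'w0.png'); print(np.round(p['mount'],3),p['intrinsics'])
p=robot.camera('top')
for P in [(0.218,0.585,0.222),(0.55,-.1,.07),(0,0,0),(0.3,0.3,0)]:
    print(P,cv2.projectPoints(np.array([P]),p['rvec'],p['tvec'],p['intrinsics'],np.array(p['dist']))[0].ravel())
```

```text
[[-0.001 -0.957 -0.29   0.08 ]
 [ 1.    -0.001  0.    -0.   ]
 [-0.    -0.29   0.957 -0.162]
 [ 0.     0.     0.     1.   ]] [[288.08055135   0.         260.85875938]
 [  0.         288.08055135 190.34258461]
 [  0.           0.           1.        ]]
(0.218, 0.585, 0.222) [-49.2309193  380.00751238]
(0.55, -0.1, 0.07) [302.24989857 203.21508592]Traceback (most recent call last):
  File "<stdin>", line 10, in <module>
cv2.error: OpenCV(4.12.0) /io/opencv/modules/calib3d/src/calibration_base.cpp:1490: error: (-215:Assertion failed) npoints >= 0 && (depth == CV_32F || depth == CV_64F) in function 'projectPoints'
```

View pics/c1.png

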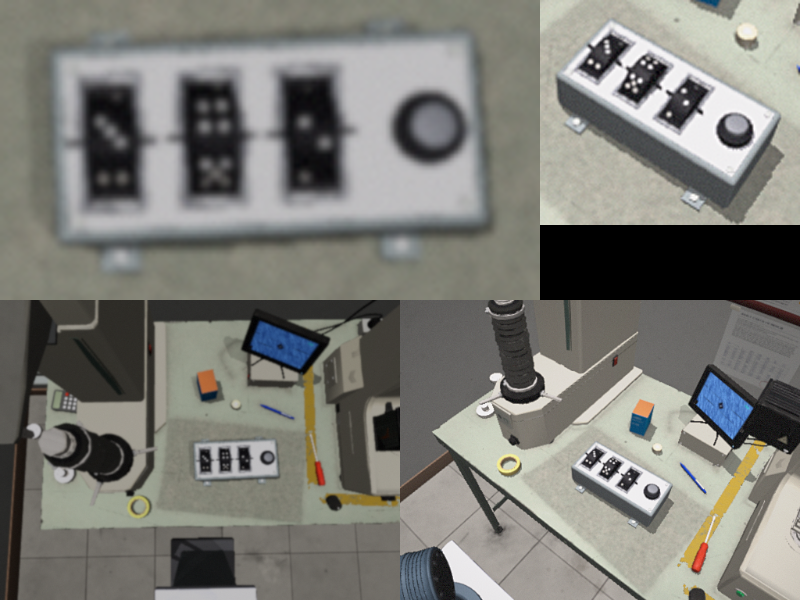

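>>> {"fn": "servo_tool", "kwargs": {
  "rows": [1,-0.01,-0.035,0,0,1,-0.01,-0.035,0,0,1,-0.01,-0.035,0,0,1,-0.01,-0.035,0,0,1,-0.01,-0.035,0,0],
  "newtons": 20
}}

```text
time: 1.42
position: [0.204, 0.4024, 0.2226]
tool_rot: [0.178, 0.984, 0.0, 0.0]
ft_force: [0.8, 0.2, -0.3]
grip_width: 0.0614
grip_force: 0.0
```

>>> {"fn": "servo_tool", "kwargs": {
  "rows": [1,-0.01,-0.035,0,0,1,-0.03,-0.0185,0,0,1,-0.03,-0.0185,0,0,1,-0.03,-0.0185,0,0,1,-0.03,-0.0185,0,0]
}}

```text
time: 1.83
position: [0.2887, 0.2552, 0.223]
tool_rot: [0.178, 0.984, 0.0, 0.001]
ft_force: [0.7, -0.5, 0.4]
grip_width: 0.0285
grip_force: 0.0
```

>>> {"fn": "servo_tool", "kwargs": {
  "rows": [1,-0.03,-0.0185,0,0,1,-0.03,-0.0185,0,0,1,-0.0264,-0.03,-0.005,0,1,-0.0264,-0.03,-0.005,0,1,-0.0264,-0.03,-0.005,0]
}}

```text
time: 2.25
position: [0.3745, 0.0868, 0.238]
tool_rot: [0.178, 0.984, 0.0, 0.0]
ft_force: [1.6, 0.8, -0.4]
grip_width: 0.0016
grip_force: 0.0
```

>>> {"fn": "servo_tool", "kwargs": {
  "rows": [1,-0.0264,-0.03,-0.005,0,1,-0.0264,-0.03,-0.005,0,1,-0.0264,-0.03,-0.005,0,1,-0.0264,-0.03,-0.005,0,1,0,0,0,6.75]
}}

```text
time: 2.67
position: [0.436, -0.0683, 0.2594]
tool_rot: [0.239, 0.971, -0.002, 0.005]
ft_force: [1.2, 0.6, 0.6]
grip_width: 0.0006
grip_force: 0.0
```

>>> {"fn": "servo_tool", "kwargs": {
  "rows": [1,0,0,0,6.75,1,0,0,0,6.75,1,0,0,0,6.75,1,0,0,0,6.75,1,0,0,0,6.75]
}}

```text
time: 3.08
position: [0.4308, -0.0609, 0.2577]
tool_rot: [0.51, 0.86, 0.0, 0.0]
ft_force: [-0.7, -0.2, 0.2]
grip_width: 0.0005
grip_force: 0.0
```

>>> {"fn": "servo_tool", "kwargs": {
  "rows": [1,0,0,0,6.75,1,0,0,0,6.75,1,0,0,0,6.75,1,0,0,0,6.75,1,0,0,0,0]
}}

```text
time: 3.5
position: [0.4309, -0.0608, 0.2577]
tool_rot: [0.695, 0.719, 0.0, 0.0]
ft_force: [-0.7, 0.7, -0.2]
grip_width: 0.0004
grip_force: 0.0
```

```bash
cat >> h.py <<'E'
Q=['preset_unit','wheel_left_axle','wheel_middle_axle','wheel_right_axle','enter_button_top']
def wpose(o,p):
    T=np.eye(4); T[:3,:3]=R.from_quat(o['tool_rot']).as_matrix(); T[:3,3]=o['position']
    return T@p['mount']
def proj(T,p,P):
    Ti=np.linalg.inv(T); return cv2.projectPoints(np.array(P,float).reshape(-1,3),cv2.Rodrigues(Ti[:3,:3])[0],Ti[:3,3],p['intrinsics'],np.array(p['dist']))[0].reshape(-1,2)
E
python3 - <<'E'
from h import *
o=robot.get_obs(); p=robot.camera('wrist'); print(o['time'],o['position'],o['tool_rot'],o['ft_force'])
save(p,'w1.png')
for q in Q: print(q,[(np.round(d['at'],4),round(d['score'],2)) for d in robot.place_of(p,q)[:2]])
E
```

```text
3.5 [ 0.43086673 -0.06075281  0.25773899] [6.95375298e-01 7.18646732e-01 1.16956757e-04 2.36270388e-04] [-0.68301742  0.68286752 -0.24158369]
preset_unit [(array([ 0.5509, -0.0994, -0.0016]), 0.98)]
wheel_left_axle [(array([ 0.5523, -0.0063,  0.057 ]), 0.59)]
wheel_middle_axle [(array([ 0.5544, -0.0643,  0.0594]), 0.7)]
wheel_right_axle [(array([ 0.5517, -0.1248,  0.0594]), 0.79)]
enter_button_top []
```

View pics/w1.png

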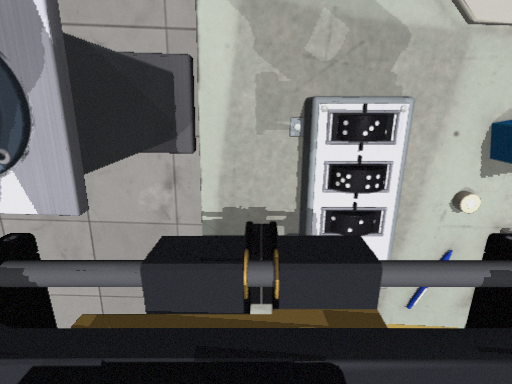

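>>> {"fn": "servo_tool", "kwargs": {
  "rows": [1,-0.0225,0.03,0,0,1,-0.0225,0.03,0,0,1,-0.0225,0.03,0,0,1,-0.0225,0.03,0,0,1,0,0,0,0]
}}

```text
time: 4.22
position: [0.5602, -0.1516, 0.2575]
tool_rot: [0.695, 0.719, 0.001, 0.004]
ft_force: [0.4, -0.6, 0.5]
grip_width: 0.0006
grip_force: 0.0
```

Run:
```python
from h import *
o=robot.get_obs(); p=robot.camera('wrist'); print(o['time'],o['position'],o['tool_rot'],o['ft_force'])
save(p,'w2.png')
for q in Q: print(q,[(np.round(d['at'],4),round(d['score'],2)) for d in robot.place_of(p,q)[:2]])
np.savez('w2.npz',T=wpose(o,p),K=p['intrinsics'],D=p['dist'])
cv2.imwrite('pics/w2c.png',cv2.resize(p['pixels'][40:240,160:380,::-1],None,fx=3,fy=3,interpolation=cv2.INTER_CUBIC)[:600,:800])
```

```text
4.2167 [ 0.56018998 -0.15157811  0.25749633] [0.69507893 0.71892077 0.00093199 0.00416351] [ 0.35326187 -0.58942668  0.47976785]
preset_unit [(array([ 0.5503, -0.096 , -0.0007]), 0.61)]
wheel_left_axle [(array([ 0.5501, -0.0044,  0.0612]), 0.78)]
wheel_middle_axle [(array([ 0.5539, -0.0694,  0.0564]), 0.89)]
wheel_right_axle [(array([ 0.5504, -0.1274,  0.0601]), 0.75)]
enter_button_top [(array([ 0.5525, -0.1917,  0.0924]), 0.83)]
```

View pics/w2c.png

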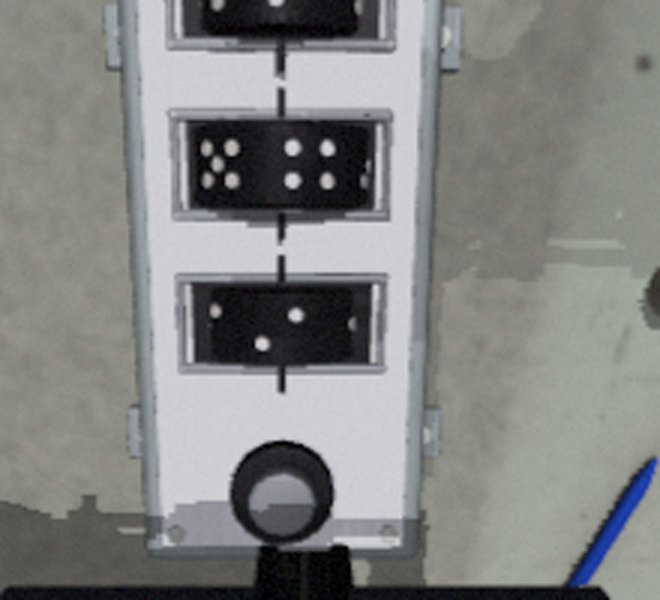

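```bash
cat >> h.py <<'E'
def rays(T,p,uv):
    n=cv2.undistortPoints(np.array(uv,float).reshape(-1,1,2),p['intrinsics'],np.array(p['dist'])).reshape(-1,2)
    d=np.c_[n,np.ones(len(n))]@T[:3,:3].T
    return T[:3,3],d/np.linalg.norm(d,axis=1)[:,None]
def onz(T,p,uv,z):
    c,d=rays(T,p,uv); return c+d*((z-c[2])/d[:,2])[:,None]
C=np.array([0.5535,-0.097]); YAW=np.deg2rad(1.9); DZ=[0,0,0]
def frame():
    F=np.eye(4); F[:3,:3]=R.from_euler('z',YAW).as_matrix(); F[:2,3]=C; return F
def dots(T,p,w,dz=0):
    F=frame(); Fi=np.linalg.inv(F); yc=[.095,.035,-.025][w]
    g=cv2.cvtColor(p['pixels'],cv2.COLOR_RGB2GRAY)
    S=[(sx*.024,yc+sy*.014,.06+np.sqrt(.034**2-.024**2)+dz) for sx in(-1,1) for sy in (-1,1)]
    S+=[(0,yc+sy*.0135,.094+dz) for sy in (-1,1)]
    hull=cv2.convexHull(proj(T,p,(np.c_[S,np.ones(6)]@F.T)[:,:3]).astype(np.float32))
    m=np.zeros(g.shape,np.uint8); cv2.fillConvexPoly(m,hull.astype(int),255)
    G=cv2.resize(g,None,fx=4,fy=4,interpolation=cv2.INTER_CUBIC); M=cv2.resize(m,None,fx=4,fy=4)
    n,l,st,ce=cv2.connectedComponentsWithStats(((G>110)&(M>127)).astype(np.uint8))
    uv=[(ce[i]+.5)/4-.5 for i in range(1,n) if 25<st[i,4]<1000]
    if not uv: return []
    c,d=rays(T,p,uv); c=Fi[:3,:3]@c+Fi[:3,3]; d=d@Fi[:3,:3].T
    out=[]
    for k in range(len(d)):
        a=d[k,[0,2]]; b=c[[0,2]]-np.array([0,.06+dz]); A=a@a;B=a@b;Cc=b@b-.034**2
        q=B*B-A*Cc
        if q<0: continue
        P=c+d[k]*(-B-np.sqrt(q))/A
        out.append((np.arctan2(P[0],P[2]-.06-dz),P[1]-yc))
    return sorted(out)
E
python3 - <<'E'
from h import *
z=np.load('w2.npz'); p=dict(intrinsics=z['K'],dist=z['D'],pixels=cv2.cvtColor(cv2.imread('pics/w2.png'),cv2.COLOR_BGR2RGB)); T=z['T']
u=lambda x,y:((x+.5)/3-.5+160,(y+.5)/3-.5+40)
print('fins',onz(T,p,[u(282,75),u(281,100),u(281,230),u(282,265),u(281,385)],.079).round(4))
# case top far/near edges and right end
print('edges near',onz(T,p,[u(133,100),u(160,540)],.072).round(4),'far',onz(T,p,[u(427,100),u(404,540)],.072).round(4))
print('btn',onz(T,p,[u(282,505)],.09).round(4))
print('slots',onz(T,p,[u(172,45),u(395,45),u(170,110),u(390,110),u(172,217),u(388,217),u(178,277),u(386,277),u(182,371),u(384,371)],.0735).round(4))
for w in (1,2): print(w,np.round(dots(T,p,w),4).tolist())
E
```

```text
fins [[ 0.5496 -0.0333  0.079 ]
 [ 0.5494 -0.0417  0.079 ]
 [ 0.5506 -0.0877  0.079 ]
 [ 0.5513 -0.1008  0.079 ]
 [ 0.5521 -0.148   0.079 ]]
edges near [[ 0.4943 -0.043   0.072 ]
 [ 0.5015 -0.2197  0.072 ]] far [[ 0.6038 -0.0392  0.072 ]
 [ 0.6071 -0.2166  0.072 ]]
btn [[ 0.5539 -0.1952  0.09  ]]
slots [[ 0.5092 -0.024   0.0735]
 [ 0.5904 -0.0212  0.0735]
 [ 0.5082 -0.0461  0.0735]
 [ 0.59   -0.0433  0.0735]
 [ 0.5085 -0.0845  0.0735]
 [ 0.5917 -0.0817  0.0735]
 [ 0.5105 -0.1072  0.0735]
 [ 0.5923 -0.1045  0.0735]
 [ 0.5118 -0.1447  0.0735]
 [ 0.5938 -0.1421  0.0735]]
1 [[-0.8111, -0.0019], [-0.6436, -0.0075], [-0.6358, 0.0037], [-0.426, 0.0142], [0.0532, -0.0076], [0.0555, 0.0035], [0.3475, 0.0141], [0.4347, -0.0078], [0.4356, 0.0034]]
2 [[-0.2968, -0.0068], [0.0843, 0.0043]]
```

>>> {"fn": "servo_tool", "kwargs": {
  "rows": [1,0.028,-0.005,0.02,0,1,0.028,-0.005,0.02,0,1,0.0275,-0.004,0.02,0,1,0,0,0.03,0,1,0,0,0.025,0]
}}

```text
time: 4.93
position: [0.5353, -0.061, 0.1423]
tool_rot: [0.693, 0.721, 0.0, -0.0]
ft_force: [-0.1, -0.7, -0.1]
grip_width: 0.0003
grip_force: 0.0
```

>>> {"fn": "servo_tool", "kwargs": {
  "rows": [1,0,0,0.015,0,1,0,0,0.01,0,1,0,0,0,0,1,0,0,0,0,1,0,0,0,0]
}}

```text
time: 5.35
position: [0.5377, -0.0638, 0.1187]
tool_rot: [0.695, 0.719, 0.001, 0.001]
ft_force: [-0.5, -0.1, -0.7]
grip_width: 0.0006
grip_force: 0.0
```

```bash
sed -i 's/C=np.array.*/C=np.array([0.5512,-0.099]); YAW=np.deg2rad(1.8)/' h.py
python3 - <<'E'
from h import *
o=robot.get_obs(); print(o['time'],o['position'],o['tool_rot'],o['ft_force'])
z=np.load('w2.npz'); p=dict(intrinsics=z['K'],dist=z['D'],pixels=cv2.cvtColor(cv2.imread('pics/w2.png'),cv2.COLOR_BGR2RGB)); T=z['T']
for w in (0,1,2): print(w,np.round(dots(T,p,w),3).tolist())
c=robot.camera('wrist'); save(c,'w3.png')
T=wpose(dict(position=[.43087,-.06075,.25774],tool_rot=[.69538,.71865,.0001,.0002]),c); p['pixels']=cv2.cvtColor(cv2.imread('pics/w1.png'),cv2.COLOR_BGR2RGB)
for w in (0,1): print('w1',w,np.round(dots(T,p,w),3).tolist())
E
```

```text
5.35 [ 0.53768464 -0.06376506  0.11874415] [6.94652919e-01 7.19344119e-01 5.09984415e-04 1.04893999e-03] [-0.50483482 -0.060657   -0.73412703]
0 [[-0.693, 0.004], [-0.69, -0.007], [-0.322, 0.013], [-0.04, -0.007], [0.148, -0.001], [0.335, 0.013], [0.337, 0.004]]
1 [[-0.758, -0.0], [-0.557, -0.006], [-0.55, 0.006], [0.122, -0.006], [0.123, 0.005], [0.513, -0.006], [0.513, 0.005]]
2 [[-0.823, 0.006], [-0.222, -0.005], [0.155, 0.006]]
w1 0 [[-0.757, 0.006], [-0.751, -0.005], [-0.102, -0.005], [0.082, 0.0], [0.262, 0.006], [0.72, -0.004]]
w1 1 [[-0.692, -0.001], [-0.503, 0.004], [-0.5, -0.007], [0.178, -0.007], [0.179, 0.004], [0.593, 0.004], [0.596, -0.007]]
```

>>> {"fn": "servo_tool", "kwargs": {
  "rows": [1,0,0,0.008,0,1,0,0,0.008,0,1,0,0,0,0,1,0,0,0,0]
}}

```text
time: 5.73
position: [0.5364, -0.0634, 0.1009]
tool_rot: [0.695, 0.719, -0.0, -0.001]
ft_force: [-0.3, 0.2, 0.2]
grip_width: 0.0008
grip_force: 0.0
```

>>> {"fn": "servo_tool", "kwargs": {
  "rows": [1,0,0,0.001,0,1,0,0,0.001,0,1,0,0,0,0]
}}

```text
time: 5.98
position: [0.5369, -0.0636, 0.0995]
tool_rot: [0.695, 0.719, -0.0, -0.0]
ft_force: [0.2, 0.8, 0.1]
grip_width: 0.0002
grip_force: 0.0
```

>>> {"fn": "servo_tool", "kwargs": {
  "rows": [1,0,0,0.001,0,1,0,0,0.001,0,1,0,0,0,0]
}}

```text
time: 6.23
position: [0.5372, -0.0636, 0.0977]
tool_rot: [0.695, 0.719, 0.0, 0.0]
ft_force: [-0.8, 0.5, 2.1]
grip_width: 0.0004
grip_force: 1.0
```

>>> {"fn": "servo_tool", "kwargs": {
  "rows": [1,0,0,0.001,0,1,0,0,0.001,0,1,0,0,0,0]
}}

```text
time: 6.48
position: [0.5372, -0.0636, 0.0959]
tool_rot: [0.695, 0.719, 0.0, 0.0]
ft_force: [0.1, -0.5, 5.2]
grip_width: 0.0007
grip_force: 2.9
```

>>> {"fn": "servo_tool", "kwargs": {
  "rows": [1,0,0.0025,0,0,1,0,0.0025,0,0,1,0,0.0025,0,0,1,0,0.0025,0,0,1,0,0.0025,0,0]
}}

```text
time: 6.9
position: [0.5493, -0.0632, 0.0963]
tool_rot: [0.695, 0.719, -0.0, -0.0]
ft_force: [-1.5, 0.2, 7.5]
grip_width: 0.0004
grip_force: 3.8
```

>>> {"fn": "servo_tool", "kwargs": {
  "rows": [1,0,0.0025,0,0,1,0,0.0025,0,0,1,0,0.0025,0,0,1,0,0.0025,0,0,1,0,0.0015,0,0]
}}

```text
time: 7.32
position: [0.5614, -0.0629, 0.0963]
tool_rot: [0.695, 0.719, 0.0, 0.0]
ft_force: [-0.7, -0.9, 6.2]
grip_width: 0.0007
grip_force: 2.7
```

>>> {"fn": "servo_tool", "kwargs": {
  "rows": [1,0,0,0,0,1,0,0,0,0]
}}

```text
time: 7.48
position: [0.5617, -0.0629, 0.0963]
tool_rot: [0.695, 0.719, 0.0, 0.001]
ft_force: [-0.8, 1.0, 4.7]
grip_width: 0.0005
grip_force: 2.7
```

>>> {"fn": "servo_tool", "kwargs": {
  "rows": [1,0,0,-0.005,0,1,0,0,-0.01,0,1,0,0,-0.01,0,1,0,0,0,0,1,0,0,0,0]
}}

```text
time: 7.9
position: [0.5614, -0.0628, 0.1215]
tool_rot: [0.695, 0.719, 0.0, 0.001]
ft_force: [-0.0, 0.9, -0.1]
grip_width: 0.0006
grip_force: 0.0
```

```bash
cat > m.py <<'E'
from h import *
import sys
def look(n,ws,dz):
    o=robot.get_obs(); p=robot.camera('wrist'); save(p,n); T=wpose(o,p)
    print(o['time'],o['position'].round(4),o['tool_rot'].round(4),o['ft_force'].round(1))
    for w in ws: print(w,np.round(dots(T,p,w,dz[w]),3).tolist())
    return o,p,T
E
python3 - <<'E'
from m import *
look('w4.png',[0,1,2],[0,.0042,0])
z=np.load('w2.npz'); p=dict(intrinsics=z['K'],dist=z['D'],pixels=cv2.cvtColor(cv2.imread('pics/w2.png'),cv2.COLOR_BGR2RGB)); T=z['T']
print(np.round(dots(T,p,1,.0042),3).tolist())
E
```

```text
7.9 [ 0.5614 -0.0628  0.1215] [6.946e-01 7.194e-01 4.000e-04 8.000e-04] [-0.   0.9 -0.1]
0 [[-0.679, -0.005], [-0.679, 0.006], [-0.04, -0.005], [0.147, 0.0], [0.334, 0.006]]
1 [[-0.803, 0.005], [-0.205, -0.006], [-0.202, 0.005], [-0.034, -0.0], [0.177, 0.005], [0.783, 0.006]]
2 [[0.202, -0.011]]
[[-0.85, 0.005], [-0.743, -0.0], [-0.546, -0.006], [-0.54, 0.005], [0.122, -0.006], [0.124, 0.005], [0.508, -0.006], [0.508, 0.005]]
```

>>> {"fn": "servo_tool", "kwargs": {
  "rows": [1,0.02,0.001,0,0,1,0.02,0.001,0,0,1,0.019,0,0.005,0,1,0,0,0.01,0,1,0,0,0.004,0]
}}

```text
time: 8.37
position: [0.5597, -0.0028, 0.1001]
tool_rot: [0.694, 0.72, -0.001, -0.001]
ft_force: [0.7, 0.7, -0.1]
grip_width: 0.0004
grip_force: 0.0
```

>>> {"fn": "servo_tool", "kwargs": {
  "rows": [1,0,0,0,0,1,0,0,0,0,1,0,0,0.002,0,1,0,0,0,0]
}}

```text
time: 8.7
position: [0.561, -0.0045, 0.0995]
tool_rot: [0.695, 0.719, -0.0, 0.0]
ft_force: [0.1, -0.1, -0.7]
grip_width: 0.0006
grip_force: 0.0
```

>>> {"fn": "servo_tool", "kwargs": {
  "rows": [1,0,0,0.001,0,1,0,0,0.001,0,1,0,0,0,0]
}}

```text
time: 8.95
position: [0.5608, -0.0039, 0.0975]
tool_rot: [0.695, 0.719, -0.0, -0.0]
ft_force: [0.7, -0.9, -0.5]
grip_width: 0.0002
grip_force: 0.0
```

>>> {"fn": "servo_tool", "kwargs": {
  "rows": [1,0,0,0.001,0,1,0,0,0.001,0,1,0,0,0,0]
}}

```text
time: 9.2
position: [0.5607, -0.0036, 0.0954]
tool_rot: [0.695, 0.719, -0.0, -0.0]
ft_force: [-0.3, -0.5, 0.1]
grip_width: 0.0003
grip_force: 0.0
```

>>> {"fn": "servo_tool", "kwargs": {
  "rows": [1,0,0,0.001,0,1,0,0,0.001,0,1,0,0,0,0]
}}

```text
time: 9.45
position: [0.5608, -0.0036, 0.0934]
tool_rot: [0.695, 0.719, -0.0, -0.0]
ft_force: [0.3, 0.1, 0.2]
grip_width: 0.0004
grip_force: 0.0
```

>>> {"fn": "servo_tool", "kwargs": {
  "rows": [1,0,0,0.001,0,1,0,0,0.0005,0,1,0,0,0,0]
}}

```text
time: 9.7
position: [0.5608, -0.0037, 0.0919]
tool_rot: [0.695, 0.719, -0.0, -0.0]
ft_force: [0.7, -0.3, 0.2]
grip_width: 0.0005
grip_force: 0.0
```

>>> {"fn": "servo_tool", "kwargs": {
  "rows": [1,0,0,0.001,0,1,0,0,0.0005,0,1,0,0,0,0]
}}

```text
time: 9.95
position: [0.5608, -0.0036, 0.0904]
tool_rot: [0.695, 0.719, -0.0, -0.0]
ft_force: [-0.4, -0.3, -0.3]
grip_width: 0.0002
grip_force: 0.0
```

>>> {"fn": "servo_tool", "kwargs": {
  "rows": [1,0,0,0.001,0,1,0,0,0.0005,0,1,0,0,0,0]
}}

```text
time: 10.2
position: [0.5608, -0.0036, 0.0889]
tool_rot: [0.695, 0.719, -0.0, -0.0]
ft_force: [-0.1, -0.0, -0.0]
grip_width: 0.0004
grip_force: 0.0
```

>>> {"fn": "servo_tool", "kwargs": {
  "rows": [1,0,0,0.001,0,1,0,0,0.0005,0,1,0,0,0,0]
}}

```text
time: 10.45
position: [0.561, -0.0037, 0.0876]
tool_rot: [0.695, 0.719, 0.0, 0.0]
ft_force: [-0.1, 0.1, 1.4]
grip_width: 0.0007
grip_force: 0.8
```

>>> {"fn": "servo_tool", "kwargs": {
  "rows": [1,0,0,0.001,0,1,0,0,0.0006,0,1,0,0,0,0]
}}

```text
time: 10.7
position: [0.5611, -0.0037, 0.0863]
tool_rot: [0.695, 0.719, 0.0, 0.0]
ft_force: [-0.2, 0.3, 4.2]
grip_width: 0.0004
grip_force: 2.1
```

Run:
```python
from m import *
look('w5.png',[0],[-.0056,.0042,0])
z=np.load('w2.npz'); p=dict(intrinsics=z['K'],dist=z['D'],pixels=cv2.cvtColor(cv2.imread('pics/w2.png'),cv2.COLOR_BGR2RGB)); T=z['T']
print(np.round(dots(T,p,0,-.0056),3).tolist())
```

```text
10.7 [ 0.5611 -0.0037  0.0863] [6.946e-01 7.194e-01 1.000e-04 2.000e-04] [-0.2  0.3  4.2]
0 []
[[-0.712, 0.005], [-0.709, -0.006], [-0.268, 0.014], [-0.043, -0.006], [0.148, -0.0], [0.272, 0.014], [0.34, 0.005]]
```

>>> {"fn": "servo_tool", "kwargs": {
  "rows": [1,0,-0.001,0.0005,0,1,0,-0.0025,0,0,1,0,-0.0025,0,0,1,0,-0.0025,0,0,1,0,-0.0025,0,0]
}}

```text
time: 11.17
position: [0.552, -0.0041, 0.0864]
tool_rot: [0.695, 0.719, 0.002, 0.002]
ft_force: [1.5, 1.6, 6.7]
grip_width: 0.0004
grip_force: 3.3
```

>>> {"fn": "servo_tool", "kwargs": {
  "rows": [1,0,-0.0025,0,0,1,0,-0.0025,0,0,1,0,-0.0025,0,0,1,0,-0.0018,0,0,1,0,0,0,0]
}}

```text
time: 11.58
position: [0.5417, -0.0044, 0.0863]
tool_rot: [0.695, 0.719, 0.001, 0.001]
ft_force: [0.5, 1.1, 7.0]
grip_width: 0.0001
grip_force: 3.2
```

>>> {"fn": "servo_tool", "kwargs": {
  "rows": [1,0,0,-0.005,0,1,0,0,-0.005,0,1,0,0.01,0,0,1,0,0.0103,0,0,1,0,0,0,0]
}}

```text
time: 12.0
position: [0.5626, -0.004, 0.0956]
tool_rot: [0.695, 0.719, 0.001, 0.001]
ft_force: [0.6, -0.4, -0.4]
grip_width: 0.0004
grip_force: 0.0
```

Run:
```python
from m import *
look('w6.png',[0,1],[-.0056,.0042,0])
```

```text
12.0 [ 0.5626 -0.004   0.0956] [6.946e-01 7.194e-01 6.000e-04 1.000e-03] [ 0.6 -0.4 -0.4]
0 [[-0.655, -0.004], [-0.445, -0.0], [-0.252, 0.005], [0.76, 0.007]]
1 [[0.116, 0.02], [0.227, 0.006]]
```

>>> {"fn": "servo_tool", "kwargs": {
  "rows": [1,0,0,0.006,0,1,0,0,0.002,0,1,0,0,0.001,0,1,0,0,0.0008,0,1,0,0,0,0]
}}

```text
time: 12.47
position: [0.5602, -0.0036, 0.0859]
tool_rot: [0.695, 0.719, -0.0, -0.0]
ft_force: [-0.8, -0.3, 5.4]
grip_width: 0.0002
grip_force: 2.7
```

>>> {"fn": "servo_tool", "kwargs": {
  "rows": [1,0,-0.0016,0,0,1,0,-0.0025,0,0,1,0,-0.0025,0,0,1,0,-0.0025,0,0,1,0,-0.0025,0,0]
}}

```text
time: 12.88
position: [0.5505, -0.004, 0.0866]
tool_rot: [0.695, 0.719, 0.001, 0.001]
ft_force: [1.5, 2.3, 6.2]
grip_width: 0.0003
grip_force: 3.1
```

>>> {"fn": "servo_tool", "kwargs": {
  "rows": [1,0,-0.0025,0,0,1,0,-0.0025,0,0,1,0,-0.0025,0,0,1,0,-0.0013,0,0,1,0,0,0,0]
}}

```text
time: 13.3
position: [0.5409, -0.0043, 0.0864]
tool_rot: [0.695, 0.719, 0.001, 0.001]
ft_force: [0.9, 0.8, 6.9]
grip_width: 0.0007
grip_force: 3.0
```

>>> {"fn": "servo_tool", "kwargs": {
  "rows": [1,0,0,0,0,1,0,0,-0.01,0,1,0,0,-0.015,0,1,0,0,-0.01,0,1,0,0,0,0]
}}

```text
time: 13.72
position: [0.5412, -0.0046, 0.1226]
tool_rot: [0.695, 0.719, 0.001, 0.001]
ft_force: [0.4, -0.5, -0.6]
grip_width: 0.0006
grip_force: 0.0
```

>>> {"fn": "servo_tool", "kwargs": {
  "rows": [1,-0.03,0,0,0,1,-0.03,0,0,0,1,-0.03,0,0,0,1,-0.03,0.002,0,0,1,0,0,0,0]
}}

```text
time: 14.13
position: [0.548, -0.1297, 0.1206]
tool_rot: [0.696, 0.718, -0.0, 0.002]
ft_force: [0.2, -0.4, -0.2]
grip_width: 0.0005
grip_force: 0.0
```

>>> {"fn": "servo_tool", "kwargs": {
  "rows": [1,0,0,0,0,1,0,0,0,0]
}}

```text
time: 14.3
position: [0.5456, -0.1237, 0.1201]
tool_rot: [0.695, 0.719, -0.0, -0.001]
ft_force: [0.3, 0.6, -0.2]
grip_width: 0.0005
grip_force: 0.0
```

Run:
```python
from m import *
look('w7.png',[0,1,2],[-.0056,.0042,0])
```

```text
14.3 [ 0.5456 -0.1237  0.1201] [ 6.949e-01  7.191e-01 -3.000e-04 -1.200e-03] [ 0.3  0.6 -0.2]
0 [[-0.785, 0.005], [-0.255, 0.014], [0.114, 0.014], [0.289, 0.013]]
1 [[-0.804, 0.005], [-0.199, -0.006], [-0.198, 0.005], [-0.005, -0.0], [0.186, -0.006], [0.187, 0.005], [0.764, 0.005], [0.776, -0.005]]
2 [[-0.813, 0.008], [0.139, 0.008], [0.759, -0.013]]
```

>>> {"fn": "servo_tool", "kwargs": {
  "rows": [1,0,-0.0056,0.009,0,1,0,0,0.009,0,1,0,0,0.001,0,1,0,0,0,0,1,0,0,0,0]
}}

```text
time: 14.77
position: [0.5412, -0.1238, 0.1015]
tool_rot: [0.694, 0.72, -0.0, -0.0]
ft_force: [0.2, 0.4, 0.5]
grip_width: 0.0006
grip_force: 0.0
```

>>> {"fn": "servo_tool", "kwargs": {
  "rows": [1,0,0,0.001,0,1,0,0,0.001,0,1,0,0,0,0]
}}

```text
time: 15.02
position: [0.5412, -0.1244, 0.0997]
tool_rot: [0.695, 0.719, 0.0, 0.0]
ft_force: [-0.2, -0.5, 0.4]
grip_width: 0.0006
grip_force: 0.0
```

>>> {"fn": "servo_tool", "kwargs": {
  "rows": [1,0,0,0.001,0,1,0,0,0.001,0,1,0,0,0,0]
}}

```text
time: 15.27
position: [0.541, -0.1245, 0.0975]
tool_rot: [0.695, 0.719, -0.0, -0.0]
ft_force: [-0.2, -0.2, -0.0]
grip_width: 0.0007
grip_force: 0.0
```

>>> {"fn": "servo_tool", "kwargs": {
  "rows": [1,0,0,0.001,0,1,0,0,0.0005,0,1,0,0,0,0]
}}

```text
time: 15.52
position: [0.541, -0.1244, 0.096]
tool_rot: [0.695, 0.719, -0.0, -0.0]
ft_force: [-0.4, 0.8, -0.7]
grip_width: 0.0005
grip_force: 0.0
```

>>> {"fn": "servo_tool", "kwargs": {
  "rows": [1,0,0,0.001,0,1,0,0,0.0005,0,1,0,0,0,0]
}}

```text
time: 15.77
position: [0.541, -0.1244, 0.0945]
tool_rot: [0.695, 0.719, -0.0, -0.0]
ft_force: [-0.5, -0.6, -0.1]
grip_width: 0.0008
grip_force: 0.0
```

>>> {"fn": "servo_tool", "kwargs": {
  "rows": [1,0,0,0.001,0,1,0,0,0.0005,0,1,0,0,0,0]
}}

```text
time: 16.02
position: [0.541, -0.1244, 0.093]
tool_rot: [0.695, 0.719, -0.0, -0.0]
ft_force: [0.4, 0.4, -0.6]
grip_width: 0.0004
grip_force: 0.0
```

>>> {"fn": "servo_tool", "kwargs": {
  "rows": [1,0,0,0.001,0,1,0,0,0.0005,0,1,0,0,0,0]
}}

```text
time: 16.27
position: [0.541, -0.1244, 0.0915]
tool_rot: [0.695, 0.719, -0.0, -0.0]
ft_force: [-0.1, -0.3, 0.2]
grip_width: 0.0004
grip_force: 0.0
```

>>> {"fn": "servo_tool", "kwargs": {
  "rows": [1,0,0,0.001,0,1,0,0,0.0005,0,1,0,0,0,0]
}}

```text
time: 16.52
position: [0.541, -0.1244, 0.09]
tool_rot: [0.695, 0.719, -0.0, -0.0]
ft_force: [-0.3, -0.4, -0.8]
grip_width: 0.0004
grip_force: 0.0
```

>>> {"fn": "servo_tool", "kwargs": {
  "rows": [1,0,0,0.001,0,1,0,0,0,0,1,0,0,0,0]
}}

```text
time: 16.77
position: [0.541, -0.1244, 0.0891]
tool_rot: [0.695, 0.719, -0.0, -0.0]
ft_force: [-0.2, -0.1, -0.8]
grip_width: 0.0007
grip_force: 0.0
```

>>> {"fn": "servo_tool", "kwargs": {
  "rows": [1,0,0,0.001,0,1,0,0,0,0,1,0,0,0,0]
}}

```text
time: 17.02
position: [0.5412, -0.1245, 0.0882]
tool_rot: [0.695, 0.719, 0.0, 0.0]
ft_force: [-0.8, -0.5, 0.9]
grip_width: 0.0002
grip_force: 0.3
```

>>> {"fn": "servo_tool", "kwargs": {
  "rows": [1,0,0,0.001,0,1,0,0,0,0,1,0,0,0,0]
}}

```text
time: 17.27
position: [0.5412, -0.1245, 0.0874]
tool_rot: [0.695, 0.719, 0.0, 0.0]
ft_force: [-0.5, 0.7, 2.5]
grip_width: 0.0003
grip_force: 1.1
```

>>> {"fn": "servo_tool", "kwargs": {
  "rows": [1,0,0,0.001,0,1,0,0,0.0004,0,1,0,0,0,0]
}}

```text
time: 17.52
position: [0.5413, -0.1245, 0.0861]
tool_rot: [0.695, 0.719, 0.0, 0.0]
ft_force: [-1.1, 0.5, 5.8]
grip_width: 0.0004
grip_force: 2.5
```

>>> {"fn": "servo_tool", "kwargs": {
  "rows": [1,0,0.001,0,0,1,0,0.0025,0,0,1,0,0.0025,0,0,1,0,0.0025,0,0,1,0,0.0025,0,0]
}}

```text
time: 17.93
position: [0.5516, -0.1242, 0.0861]
tool_rot: [0.695, 0.719, -0.0, -0.0]
ft_force: [-2.5, -0.7, 6.2]
grip_width: 0.0005
grip_force: 3.1
```

>>> {"fn": "servo_tool", "kwargs": {
  "rows": [1,0,0.0025,0,0,1,0,0.0025,0,0,1,0,0.0023,0,0,1,0,0,0,0,1,0,0,0,0]
}}

```text
time: 18.35
position: [0.5597, -0.1239, 0.0862]
tool_rot: [0.695, 0.719, 0.0, 0.0]
ft_force: [-0.4, -0.1, 5.7]
grip_width: 0.0003
grip_force: 2.7
```

>>> {"fn": "servo_tool", "kwargs": {
  "rows": [1,0,0,-0.005,0,1,0,0,-0.007,0,1,0,-0.009,0,0,1,0,-0.0093,0,0,1,0,0,0,0]
}}

```text
time: 18.77
position: [0.5376, -0.1235, 0.0973]
tool_rot: [0.695, 0.719, -0.001, -0.002]
ft_force: [-1.1, 1.2, 0.1]
grip_width: 0.0003
grip_force: 0.0
```

Run:
```python
from m import *
look('w8.png',[1,2],[-.0056,.0042,-.0053])
z=np.load('w2.npz'); p=dict(intrinsics=z['K'],dist=z['D'],pixels=cv2.cvtColor(cv2.imread('pics/w2.png'),cv2.COLOR_BGR2RGB)); T=z['T']
print(np.round(dots(T,p,2,-.0053),3).tolist())
```

```text
18.7667 [ 0.5376 -0.1235  0.0973] [ 0.6947  0.7193 -0.001  -0.0023] [-1.1  1.2  0.1]
1 [[-0.801, -0.006], [-0.796, 0.006], [0.766, 0.005], [0.771, -0.006]]
2 [[-0.368, 0.007], [0.672, 0.006]]
[[-0.229, -0.006], [0.155, 0.005]]
```

>>> {"fn": "servo_tool", "kwargs": {
  "rows": [1,0,0,0.006,0,1,0,0,0.003,0,1,0,0,0.002,0,1,0,0,0.001,0,1,0,0,0,0]
}}

```text
time: 19.23
position: [0.5411, -0.1245, 0.0858]
tool_rot: [0.695, 0.719, -0.0, -0.0]
ft_force: [-1.7, 0.4, 4.6]
grip_width: 0.0004
grip_force: 2.8
```

>>> {"fn": "servo_tool", "kwargs": {
  "rows": [1,0,0.001,0,0,1,0,0.0025,0,0,1,0,0.0025,0,0,1,0,0.0025,0,0,1,0,0.0025,0,0]
}}

```text
time: 19.65
position: [0.552, -0.1241, 0.0862]
tool_rot: [0.695, 0.719, -0.0, -0.0]
ft_force: [-2.2, 0.0, 5.4]
grip_width: 0.0003
grip_force: 3.0
```

>>> {"fn": "servo_tool", "kwargs": {
  "rows": [1,0,0.0025,0,0,1,0,0.0025,0,0,1,0,0.003,0,0,1,0,0,0,0,1,0,0,0,0]
}}

```text
time: 20.07
position: [0.5609, -0.1239, 0.0862]
tool_rot: [0.695, 0.719, 0.0, 0.001]
ft_force: [-0.8, -0.0, 5.8]
grip_width: 0.0004
grip_force: 2.5
```

>>> {"fn": "servo_tool", "kwargs": {
  "rows": [1,0,0,-0.01,0,1,-0.01,0,-0.03,0,1,-0.01,0,-0.03,0,1,0,0,-0.03,0,1,0,-0.006,-0.03,0]
}}

```text
time: 20.48
position: [0.5556, -0.1446, 0.2174]
tool_rot: [0.695, 0.719, 0.0, 0.001]
ft_force: [1.1, 0.1, -0.1]
grip_width: 0.0003
grip_force: 0.0
```

>>> {"fn": "servo_tool", "kwargs": {
  "rows": [1,0,0,-0.02,0,1,0,0,0,0,1,0,0,0,0,1,0,0,0,0]
}}

```text
time: 20.82
position: [0.5541, -0.1436, 0.2351]
tool_rot: [0.695, 0.719, -0.0, -0.001]
ft_force: [-0.1, 0.8, -0.6]
grip_width: 0.0005
grip_force: 0.0
```

Run:
```python
from m import *
o,p,T=look('w9.png',[0,1,2],[-.0056,.0042,-.0053])
cv2.imwrite('pics/w9c.png',cv2.resize(p['pixels'][0:240,160:360,::-1],None,fx=2.5,fy=2.5,interpolation=cv2.INTER_CUBIC))
```

```text
20.8167 [ 0.5541 -0.1436  0.2351] [ 6.946e-01  7.194e-01 -3.000e-04 -8.000e-04] [-0.1  0.8 -0.6]
0 [[-0.801, 0.005], [-0.154, -0.006], [-0.131, 0.014], [0.114, 0.014], [0.229, 0.005]]
1 [[-0.818, -0.006], [-0.816, 0.005], [-0.196, -0.006], [-0.193, 0.005], [-0.002, -0.0], [0.188, 0.005], [0.189, -0.006], [0.778, -0.006]]
2 [[-0.796, -0.006], [-0.791, 0.005], [-0.154, -0.006], [0.037, -0.0], [0.229, 0.005]]
```

View pics/w9c.png

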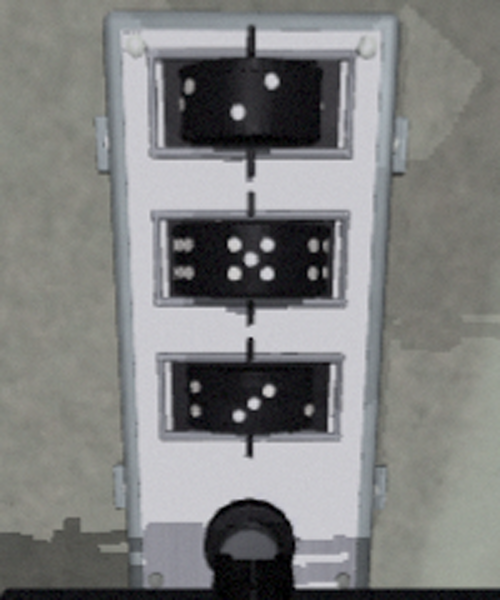

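>>> {"fn": "servo_tool", "kwargs": {
  "rows": [1,0.0195,-0.001,0.03,0,1,0,0,0.04,0,1,0,0,0.035,0,1,0,0,0.02,0,1,0,0,0.01,0]
}}

```text
time: 21.28
position: [0.5498, -0.1229, 0.096]
tool_rot: [0.695, 0.719, -0.002, -0.005]
ft_force: [0.1, -0.4, -0.5]
grip_width: 0.0007
grip_force: 0.0
```

>>> {"fn": "servo_tool", "kwargs": {
  "rows": [1,0,0,0,0,1,0,0,0,0,1,0,0,0,0,1,0,0,0,0]
}}

```text
time: 21.62
position: [0.5543, -0.1251, 0.1023]
tool_rot: [0.695, 0.719, 0.001, 0.002]
ft_force: [-0.3, -0.9, -0.1]
grip_width: 0.0008
grip_force: 0.0
```

>>> {"fn": "servo_tool", "kwargs": {
  "rows": [1,0,0,0.004,0,1,0,0,0.004,0,1,0,0,0,0,1,0,0,0,0,1,0,0,0,0]
}}

```text
time: 22.03
position: [0.5531, -0.1245, 0.0928]
tool_rot: [0.695, 0.719, 0.0, 0.0]
ft_force: [0.1, 0.2, -0.2]
grip_width: 0.0007
grip_force: 0.0
```

>>> {"fn": "servo_tool", "kwargs": {
  "rows": [1,0,0,0.001,0,1,0,0,0.001,0,1,0,0,0,0,1,0,0,0,0]
}}

```text
time: 22.37
position: [0.553, -0.1245, 0.0906]
tool_rot: [0.695, 0.719, -0.0, -0.0]
ft_force: [0.3, -0.1, 0.1]
grip_width: 0.0005
grip_force: 0.0
```

Press to about 0.0863, shift back 1.3 mm, and lift.

>>> {"fn": "servo_tool", "kwargs": {
  "rows": [1,0,0,0.0015,0,1,0,0,0.0015,0,1,0,0,0.0013,0,1,0,0,0,0,1,0,0,0,0]
}}

```text
time: 22.78
position: [0.5533, -0.1246, 0.0869]
tool_rot: [0.695, 0.719, 0.0, 0.0]
ft_force: [-0.7, 0.7, 4.4]
grip_width: 0.0004
grip_force: 2.3
```

>>> {"fn": "servo_tool", "kwargs": {
  "rows": [1,0,-0.0007,0,0,1,0,-0.0006,0,0,1,0,0,0,0,1,0,0,0,0]
}}

```text
time: 23.12
position: [0.5526, -0.1247, 0.0868]
tool_rot: [0.695, 0.719, 0.001, 0.001]
ft_force: [1.4, 1.8, 4.7]
grip_width: 0.0004
grip_force: 2.3
```

>>> {"fn": "servo_tool", "kwargs": {
  "rows": [1,0,0,-0.006,0,1,0,0,-0.01,0,1,0,0,-0.015,0,1,0,0,0,0,1,0,0,0,0]
}}

```text
time: 23.53
position: [0.5518, -0.1247, 0.1181]
tool_rot: [0.695, 0.719, 0.0, 0.0]
ft_force: [0.3, 0.1, -0.2]
grip_width: 0.0005
grip_force: 0.0
```

>>> {"fn": "servo_tool", "kwargs": {
  "rows": [1,0.03,0.0005,0,0,1,0.03,0.0005,0,0,1,0.03,0.0005,0,0,1,0.03,0,0,0,1,0,0,0.01,0]
}}

```text
time: 23.95
position: [0.5479, 0.0001, 0.1078]
tool_rot: [0.693, 0.721, 0.0, -0.001]
ft_force: [-1.0, -0.2, 0.6]
grip_width: -0.0
grip_force: 0.0
```

>>> {"fn": "servo_tool", "kwargs": {
  "rows": [1,0,0,0.008,0,1,0,0,0,0,1,0,0,0,0,1,0,0,0,0,1,0,0,0,0]
}}

```text
time: 24.37
position: [0.5494, -0.0057, 0.0995]
tool_rot: [0.695, 0.719, 0.0, 0.0]
ft_force: [0.5, -0.4, 0.4]
grip_width: 0.0005
grip_force: 0.0
```

>>> {"fn": "servo_tool", "kwargs": {
  "rows": [1,0,0,0.004,0,1,0,0,0.004,0,1,0,0,0,0,1,0,0,0,0,1,0,0,0,0]
}}

```text
time: 24.78
position: [0.549, -0.0046, 0.0914]
tool_rot: [0.695, 0.719, -0.0, -0.0]
ft_force: [0.3, -0.1, 0.6]
grip_width: 0.0005
grip_force: 0.0
```

>>> {"fn": "servo_tool", "kwargs": {
  "rows": [1,0,0,0.002,0,1,0,0,0.0015,0,1,0,0,0.0015,0,1,0,0,0,0,1,0,0,0,0]
}}

```text
time: 25.2
position: [0.5494, -0.0046, 0.087]
tool_rot: [0.695, 0.719, 0.0, 0.0]
ft_force: [-0.4, -0.2, 4.5]
grip_width: 0.0006
grip_force: 2.6
```

>>> {"fn": "servo_tool", "kwargs": {
  "rows": [1,0,-0.001,0,0,1,0,-0.0009,0,0,1,0,0,0,0,1,0,0,0,0]
}}

```text
time: 25.53
position: [0.5483, -0.0047, 0.087]
tool_rot: [0.695, 0.719, 0.001, 0.001]
ft_force: [1.1, 1.3, 5.4]
grip_width: 0.0005
grip_force: 2.5
```

>>> {"fn": "servo_tool", "kwargs": {
  "rows": [1,0,0,-0.006,0,1,0,0,-0.015,0,1,0,0,-0.03,0,1,-0.03,0.001,-0.03,0,1,-0.03,0.001,-0.03,0]
}}

```text
time: 25.95
position: [0.5489, -0.0623, 0.1964]
tool_rot: [0.693, 0.721, -0.001, -0.003]
ft_force: [1.5, -0.0, -0.5]
grip_width: 0.0003
grip_force: 0.0
```

>>> {"fn": "servo_tool", "kwargs": {
  "rows": [1,-0.03,0.001,-0.03,0,1,-0.03,0.001,0,0,1,-0.02,0,0,0,1,0,0,0,0,1,0,0,0,0]
}}

```text
time: 26.37
position: [0.5545, -0.1433, 0.225]
tool_rot: [0.695, 0.719, -0.001, -0.002]
ft_force: [1.1, -0.1, -0.6]
grip_width: 0.0005
grip_force: 0.0
```

>>> {"fn": "servo_tool", "kwargs": {
  "rows": [1,0,0,0,0,1,0,0,0,0]
}}

```text
time: 26.53
position: [0.5549, -0.1413, 0.225]
tool_rot: [0.694, 0.72, -0.0, -0.001]
ft_force: [-0.1, 0.3, 0.4]
grip_width: -0.0
grip_force: 0.0
```

Run:
```python
from m import *
o,p,T=look('w10.png',[0,1,2],[-.0056,.0042,-.0053])
F=frame(); g=255-cv2.cvtColor(p['pixels'],cv2.COLOR_RGB2GRAY).astype(float)
for y in (.072,.058,.012,-.002,-.048):
    P=(F@np.array([0,y,.079,1]))[:3]; u,v=proj(T,p,[P])[0]; r=g[int(round(v)),int(u)-8:int(u)+9]; r=np.clip(r-100,0,None)
    x=(r*np.arange(int(u)-8,int(u)+9)).sum()/r.sum(); print(y,u.round(2),x.round(2),onz(T,p,[(x,v)],.079)[0,0]-P[0])
print(proj(T,p,[0.554,-0.1938,.09]))
```

```text
26.5333 [ 0.5549 -0.1413  0.225 ] [ 6.943e-01  7.197e-01 -4.000e-04 -1.500e-03] [-0.1  0.3  0.4]
0 [[-0.81, 0.005], [-0.203, -0.006], [-0.135, 0.014], [0.116, 0.014], [0.182, 0.005]]
1 [[-0.826, 0.005], [-0.196, -0.006], [-0.195, 0.005], [-0.001, -0.0], [0.186, -0.006], [0.188, 0.005], [0.779, -0.006]]
2 [[-0.824, 0.006], [-0.794, -0.006], [-0.182, -0.006], [0.01, -0.0], [0.201, 0.005], [0.783, -0.005]]
0.072 259.43 259.1 -0.0003289167698171669
0.058 259.39 259.13 -0.00026915607856925483
0.012 259.29 259.02 -0.0002797059780419442
-0.002 259.25 258.82 -0.0004552577424377091
-0.048 259.16 258.67 -0.0005376950720595852
[[258.83039652 226.59374855]]
```

>>> {"fn": "servo_tool", "kwargs": {
  "rows": [1,-0.0265,-0.0012,0,0,1,-0.0265,-0.0012,0.02,0,1,0,0,0.03,0,1,0,0,0.03,0,1,0,0,0.03,0]
}}

```text
time: 27.0
position: [0.5555, -0.1952, 0.1148]
tool_rot: [0.694, 0.72, 0.0, 0.0]
ft_force: [0.1, 0.5, -0.2]
grip_width: 0.0004
grip_force: 0.0
```

>>> {"fn": "servo_tool", "kwargs": {
  "rows": [1,0,0,0.01,0,1,0,0,0,0,1,0,0,0,0,1,0,0,0,0,1,0,0,0,0]
}}

```text
time: 27.42
position: [0.5569, -0.1962, 0.1078]
tool_rot: [0.694, 0.72, 0.0, 0.002]
ft_force: [0.1, -0.3, -0.1]
grip_width: 0.0002
grip_force: 0.0
```

>>> {"fn": "servo_tool", "kwargs": {
  "rows": [1,0,0,0.004,0,1,0,0,0.004,0,1,0,0,0.002,0,1,0,0,0,0,1,0,0,0,0]
}}

```text
time: 27.83
position: [0.5552, -0.1958, 0.0956]
tool_rot: [0.695, 0.719, -0.0, -0.0]
ft_force: [-0.2, -0.1, 0.1]
grip_width: 0.0003
grip_force: 0.0
```

>>> {"fn": "servo_tool", "kwargs": {
  "rows": [1,0,0,0.003,0,1,0,0,0.002,0,1,0,0,0.001,0,1,0,0,0.001,0,1,0,0,0,0]
}}

```text
time: 28.25
position: [0.5558, -0.196, 0.0891]
tool_rot: [0.695, 0.719, 0.0, 0.0]
ft_force: [-0.6, 0.0, 4.9]
grip_width: 0.0
grip_force: 2.2
```

>>> {"fn": "servo_tool", "kwargs": {
  "rows": [1,0,0,0.0015,0,1,0,0,0.0015,0,1,0,0,0,0,1,0,0,0,0]
}}

```text
time: 28.58
position: [0.5558, -0.1961, 0.0882]
tool_rot: [0.695, 0.719, 0.0, 0.001]
ft_force: [-3.3, 2.2, 17.0]
grip_width: 0.0005
grip_force: 8.3
```

>>> {"fn": "servo_tool", "kwargs": {
  "rows": [1,0,0,0.001,0,1,0,0,0.001,0,1,0,0,0,0,1,0,0,0,0]
}}

```text
time: 28.92
position: [0.5559, -0.1961, 0.088]
tool_rot: [0.695, 0.719, 0.0, 0.001]
ft_force: [-5.8, 2.2, 27.5]
grip_width: 0.0002
grip_force: 13.5
```

Run:
```python
from m import *
p=robot.camera('scene'); save(p,'s2.png')
u,v=cv2.projectPoints(np.array([[.5555,-.196,.09]]),p['rvec'],p['tvec'],p['intrinsics'],np.array(p['dist']))[0].ravel(); print(u,v)
u,v=int(u),int(v)
a=cv2.resize(p['pixels'][v-40:v+35,u-50:u+50,::-1],(800,600),interpolation=cv2.INTER_CUBIC)
w=robot.camera('wrist'); save(w,'w11.png')
b=cv2.resize(w['pixels'][60:260,130:390,::-1],(400,308),interpolation=cv2.INTER_CUBIC)
o=np.zeros((600,800,3),np.uint8); o[:300,:400]=cv2.resize(a,(400,300)); o[:300,400:]=b[:300]; o=o[:300]
cv2.imwrite('pics/c2.png',o)
```

```text
324.14974336876753 241.20424081820346
```

View pics/c2.png

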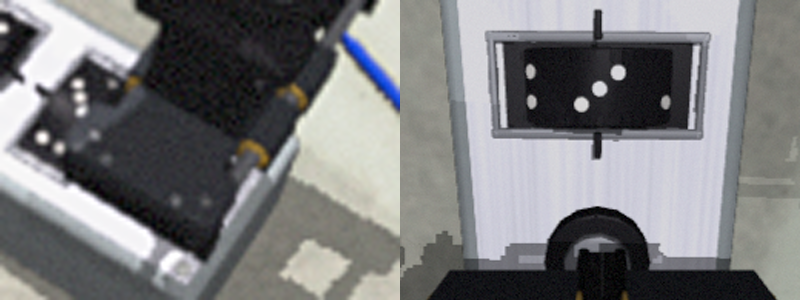

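>>> {"fn": "servo_tool", "kwargs": {
  "rows": [1,0,0,-0.002,0,1,0,0,-0.002,0,1,0,0,-0.001,0,1,0,0,0,0,1,0,0,0,0]
}}

```text
time: 29.43
position: [0.5557, -0.1961, 0.0889]
tool_rot: [0.695, 0.719, 0.0, 0.0]
ft_force: [0.0, -0.3, 5.0]
grip_width: 0.0004
grip_force: 2.3
```

>>> {"fn": "servo_tool", "kwargs": {
  "rows": [1,0,0,-0.001,0,1,0,0,-0.001,0,1,0,0,0,0,1,0,0,0,0]
}}

```text
time: 29.77
position: [0.5557, -0.196, 0.0907]
tool_rot: [0.695, 0.719, 0.0, 0.0]
ft_force: [2.5, -0.2, 3.5]
grip_width: 0.0002
grip_force: 1.7
```

>>> {"fn": "servo_tool", "kwargs": {
  "rows": [1,0,0,-0.001,0,1,0,0,-0.001,0,1,0,0,0,0,1,0,0,0,0]
}}

```text
time: 30.1
position: [0.5557, -0.196, 0.0928]
tool_rot: [0.695, 0.719, 0.0, 0.0]
ft_force: [2.0, -1.1, 3.1]
grip_width: 0.0001
grip_force: 1.1
```

>>> {"fn": "servo_tool", "kwargs": {
  "rows": [1,0,0,-0.001,0,1,0,0,-0.001,0,1,0,0,0,0,1,0,0,0,0]
}}

```text
time: 30.43
position: [0.5545, -0.1952, 0.0944]
tool_rot: [0.695, 0.719, -0.0, -0.001]
ft_force: [-0.9, -0.3, 0.8]
grip_width: 0.0003
grip_force: 0.7
```

>>> {"fn": "servo_tool", "kwargs": {
  "rows": [1,0,0,-0.01,0,1,0,0,-0.03,0,1,0,0,-0.04,0,1,0.015,0,-0.03,0,1,0.015,0,-0.02,0]
}}

```text
time: 30.85
position: [0.5553, -0.1666, 0.2285]
tool_rot: [0.695, 0.719, 0.001, 0.002]
ft_force: [0.7, -0.4, -0.2]
grip_width: 0.0008
grip_force: 0.0
```

>>> {"fn": "servo_tool", "kwargs": {
  "rows": [1,0.015,0,0,0,1,0,0,0,0,1,0,0,0,0,1,0,0,0,0,1,0,0,0,0]
}}

```text
time: 31.27
position: [0.5531, -0.1512, 0.2233]
tool_rot: [0.695, 0.719, -0.001, -0.001]
ft_force: [-0.5, 0.3, -0.8]
grip_width: 0.0005
grip_force: 0.0
```

Run:
```python
from m import *
o,p,T=look('w12.png',[0,1,2],[-.0056,.0042,-.0053])
t=robot.camera('top')
for q in ['puck','tape','carton_blue']: print(q,[(np.round(d['at'],3),round(d['score'],2)) for d in robot.place_of(t,q)[:2]])
cv2.imwrite('pics/w12c.png',cv2.resize(p['pixels'][0:250,140:380,::-1],None,fx=2,fy=2,interpolation=cv2.INTER_CUBIC))
```

```text
31.2667 [ 0.5531 -0.1512  0.2233] [ 6.948e-01  7.192e-01 -6.000e-04 -1.400e-03] [-0.5  0.3 -0.8]
0 [[-0.829, 0.005], [-0.43, 0.014], [-0.201, -0.006], [-0.131, 0.014], [0.111, 0.014], [0.182, 0.005], [0.411, 0.014]]
1 [[-0.813, 0.005], [-0.197, 0.005], [-0.196, -0.006], [-0.001, -0.0], [0.188, -0.006], [0.19, 0.005], [0.786, 0.005]]
2 [[-0.81, 0.006], [-0.183, -0.006], [0.011, -0.0], [0.2, 0.005]]
puck [(array([ 0.742, -0.112, -0.004]), 0.46)]
tape [(array([0.41 , 0.21 , 0.002]), 0.94)]
carton_blue [(array([ 0.79 , -0.016,  0.005]), 0.69)]
```

View pics/w12c.png

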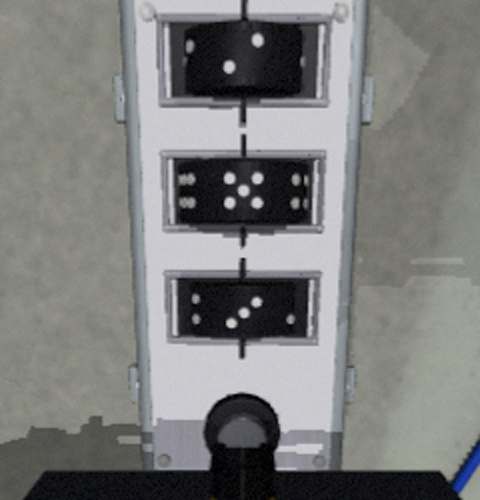

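The wheels show 2, 5 and 3, with dot centres at (243,53), (243,190) and (244,312), all on the fin line at column 243. The button is up again, and the bystanders have not moved.

```bash
python3 -c "
from rig import robot
print(robot.hand_in())"
```

```text
the job is handed in; nothing more can be done
None
```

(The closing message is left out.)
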